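Turn the glaze sample board face up

ROBOT

A 6-joint arm with a two-finger parallel gripper is mounted at the origin on the work surface. World frame = base frame: x ahead of the robot, y to its left, z up, the work surface at z = 0. Lengths are in m, angles in rad, forces in N, time in s.
With the tool pointing down it reaches from about 0.35 to 0.775 m from the base axis. Payload 5.5 kg.
Tool frame: the origin (TCP) lies on the centre line of the jaws, within the pads' length; the fingertips stand 11 mm ahead of it and the grasp point (between the pads) lies 8 mm behind it (env.tip_extent is the distance from the TCP to the fingertips, in m); z points along the fingers, y is the line along which they close (so a half turn about z gives the same grasp; the last joint's range is limited). The gripper opens to 85 mm and grips with 20 to 120 N. Pads are 22 mm wide; open, the fingers measure 114 mm over their backs; the gripper's body (76 mm by 85 mm) begins 54 mm behind the grasp point. The pads swing forward as they close: fully open they stand 13 mm farther back than shut.
Start: joints at [1.134, 0.313, 0.046, 1.304, 0, 1.431], TCP at [0.168, 0.55, 0.213] pointing down, gripper open.
Joint ranges: [-2.76, 2.76], [-0.86, 1.69], [-1.03, 1.26], [-2.2, 2.34], [-1.47, 1.5], [-3.14, 3.14]. Speed limits (rad/s): [2.57, 2.57, 3.14, 3.14, 3.14, 3.14].

INTERFACE

Orientations are given as a unit quaternion [w, x, y, z].
In Python, from workcell import env gives the robot as it stands.
- The arm moves only by the shell command python3 -m jog 'ROWS' [FORCE]. ROWS is JSON, a list of rows, each a list of 5 numbers: the gripper's target within -1 to 1 (shut at 1, half-way at 0, fully open at -1), then the shift along the tool's x, y, z in m, then the turn about the tool's z in degrees. In form: [[fingers, tx, ty, tz, turn], ...]. A call has 1 to 5 rows; each row shifts and turns the commanded pose from where the row before left it, along the tool's axes as they then stand; what a row does not reach is not made up. A row lasts 1/12 s, in which the tool goes at most 41.7 mm and 7.16 degrees, less where a joint would pass 70% of its speed; a pose out of reach is approached as far as the arm can. A call is refused whole if a number of a shift passes 0.0417 or a number of a turn 7.16, either way. A call with a gripper value outside its range is refused whole. The fingers move at their own pace and stop on an object; FORCE is the grip in N (left out, the last holds). Time passes only in rows, so rows that do not move let the fingers close. It gives the time, the measured TCP pose, the force, the opening and the grip force at its end, in the units of the state.
- env.get_state(): the state, without advancing time (a new reading comes with each control period).
- env.read_camera(name): name is "scene" or "top" or "wrist"; returns a dict with "img" (384x512x3 uint8, red, green, blue), "fov_y" (degrees; the focal length in pixels is half the picture's height over the tangent of half this angle, whatever the lens; pixels are square), "cx", "cy" (the principal point, pixels), "T" (4x4, takes a point from camera to world coordinates). Camera axes: x right, y up, looking along -z (the intrinsics and any distortion apply to the point x, -y, -z); pixel columns grow to the right and rows downward; lengths in m; the calibration is good to about 2 mm. The wrist camera is an equidistant fisheye: a pixel r from the principal point sees the ray r / f radians off the axis. A picture is of the moment at which its call begins. There is no depth.
- env.hand_in(): hands the job in; it is judged then, once.
The state is a dict: "clock": time; "joint_pos": joint angles; "qvel": joint speeds; "tau": joint torques, N m; "tcp_pos": TCP position; "orientation": TCP orientation; "wrist_force": force on the tool from outside, world axes, zero at the start; "ft_torque": the same for the moment, N m; "finger_gap": finger opening in m; "grip_force": force on a finger pad.
Only numpy, scipy, OpenCV 4.12 (cv2) and the standard library are available. Lean on these libraries where they do the work, as an engineer would, in place of code of your own. Each camera call takes 0.05 s, during which the arm holds its last target. There are 200 camera calls.

TASK

The glaze sample board lies face down on the low display stand. Slide it out until its front hangs 4 to 6 cm over the stand's front edge (the one opposite the fence) and let go of it there, then take it by that overhanging edge, turn it over in the hand and lay it gently back on the stand on its two feet, glaze tiles up. Finally push it fully home and square against the stand's back fence, without letting it fall or slip off the stand and without disturbing the pots and dishes around.

Things in the scene. Friction and masses are not known exactly. Their poses are not given: they have to be found in the camera images.
- stand: Fixed white display riser, open-fronted: top 220 mm deep (x) by 360 mm wide (y), 18 mm thick, its surface 90 mm above the table; the panels below are set back 45 mm or more from the front edge. Origin: centre of the footprint, on the table; x points level to the back (towards the robot's left, within 0.25 rad), so the front edge faces the robot's right, z up. A dark fence 30 mm high, 12 mm thick, runs along the top's back edge.
- stand_front (a point): Middle of the stand's front top edge (110 mm in front of the stand's origin, 90 mm up).
- fence (a point): Middle of the foot of the fence's inner face, on the top surface (98 mm behind the stand's origin): the board is home when its rear edge touches this face.
- board: Loose wooden glaze sample board 150 (x, front to back) x 180 (y) x 10 mm, 0.2 to 0.34 kg; coloured tiles on the face. On its back two dark feet, bars 14 mm wide, 16 high, along the whole 150 mm at y = +65 and -65 mm. Origin: centre of the face; z out of the back: up at the start (face down, feet up), down when done (face then 26 mm over the stand). At the start x is within 0.2 rad of the stand's.
- board_front (a point): Middle of the board's front edge, at half thickness (75 mm from the origin along -x, 5 mm along z). The edge is free between the feet, 116 mm wide.
- foot_left (a point): Middle of the outer surface (top at the start) of the foot at y = +65 mm, 26 mm from the face.
- foot_right (a point): Middle of the outer surface (top at the start) of the foot at y = -65 mm, 26 mm from the face.
- clay_pot: Bystander: small terracotta pot, 68 mm across, 62 mm high, on the table. Origin: centre of its underside.
- white_pot: Bystander: small white pot, 66 mm across, 55 mm high, on the stand's far end. Origin: centre of its underside.
- planter: Bystander on the table: black rectangular planter 70 x 125 x 55 mm. Origin: centre of its underside.
- big_pot: Bystander on the table: terracotta pot 100 mm across, 85 mm high. Origin: centre of its underside.
- bowl: Bystander on the table: blue bowl 110 mm across, 50 mm high. Origin: centre of its underside.
- saucer: Bystander on the table: white saucer 120 mm across, 16 mm high. Origin: centre of its underside.
Things that resemble listed ones, but are neither listed nor needed, are in the scene too. Leave any blue look-alike of the board alone.

How it is judged:
By the outcome, as a careful person would: the job done as asked, in the order asked, and still so for the second after the job is handed in, with the robot touching nothing.
It also fails if it takes over 67 s, if anything falls off the work surface, if the arm or the gripper's body presses on something with over 40 N, if the wrist force passes 120 N, or if a joint passes its speed limit or range.

## Working session

There is one attempt and no reset: what is moved stays moved. The work goes in short steps, Python scripts to look and compute and a shell command to move; the robot and the scene stay as the last step left them, time stands still between calls to the robot, and variables do not carry over. Pictures are saved under pics/ and viewed, at most 10 in all, crops included, and the job is handed in when it is done.

```bash
ls -la; python3 -m jog --help 2>&1 | head -30; mkdir -p pics; cat > h.py <<'E'
import numpy as np, cv2
from workcell import env
def snap(n):
    c=env.read_camera(n); return c
def f(c): return c["img"].shape[0]/2/np.tan(np.radians(c["fov_y"]/2))
def ray(c,u,v,fish=False):
    a=np.array([u-c["cx"],v-c["cy"]])/f(c)
    if fish:
        r=np.hypot(*a); d=np.r_[a/r*np.sin(r),np.cos(r)] if r>0 else np.r_[0,0,1.]
    else: d=np.r_[a,1]
    d=d*[1,-1,-1]; d/=np.linalg.norm(d)
    T=np.array(c["T"]); return T[:3,3],T[:3,:3]@d
def tri(*rs):
    A=np.zeros((3,3));b=np.zeros(3)
    for o,d in rs:
        P=np.eye(3)-np.outer(d,d);A+=P;b+=P@o
    p=np.linalg.solve(A,b); return p,[np.linalg.norm((np.eye(3)-np.outer(d,d))@(p-o)) for o,d in rs]
def onz(r,z): o,d=r; return o+d*(z-o[2])/d[2]
def save(c,n): cv2.imwrite(f"pics/{n}.png",c["img"][:,:,::-1])
E
python3 - <<'E'
from h import *
import pickle
C={n:env.read_camera(n) for n in("scene","top","wrist")}
pickle.dump(C,open("c0.pkl","wb"))
big=np.hstack([cv2.resize(C[n]["img"],(400,300)) for n in("scene","top")])
for n in C: save(C[n],n+"0"); c=C[n]; print(n,c["fov_y"],c["cx"],c["cy"],{k:v for k,v in c.items() if k not in("img",)}); 
print(env.get_state()); print([a for a in dir(env) if a[0]!='_'])
E
```

```text
total 12
drwxr-xr-x  3 agent agent 4096 Dec  2 15:05 .
drwxr-xr-x 23 root  root  4096 Dec  2 15:05 ..
drwxr-xr-x  2 agent agent 4096 Dec  2 15:05 pics
invalid input: not JSON, or not a number
scene 44.95151881853033 252.64455833765462 200.32856688059553 {'fov_y': 44.95151881853033, 'cx': 252.64455833765462, 'cy': 200.32856688059553, 'T': array([[-0.85694935, -0.40368662,  0.32042928,  1.0319932 ],
       [ 0.51537741, -0.66527151,  0.5401851 ,  0.92611594],
       [-0.00489303,  0.62805328,  0.77815495,  1.40879805],
       [ 0.        ,  0.        ,  0.        ,  1.        ]])}
top 57.68352290496655 253.9589496975405 194.68613264185902 {'fov_y': 57.68352290496655, 'cx': 253.9589496975405, 'cy': 194.68613264185902, 'T': array([[ 2.98975489e-02,  9.92895304e-01, -1.15174006e-01,
         3.79538613e-01],
       [-9.99552499e-01,  2.98100581e-02, -2.48235707e-03,
        -3.68810929e-03],
       [ 9.68623129e-04,  1.15196682e-01,  9.93342230e-01,
         1.16889652e+00],
       [ 0.00000000e+00,  0.00000000e+00,  0.00000000e+00,
         1.00000000e+00]])}
wrist 65.70646984690485 255.
[... 429 characters left out ...]
-01,  4.52724290e-02,  1.30359676e+00,
       -1.33792020e-05,  1.43121898e+00]), 'qvel': array([ 0.00013512, -0.00248151,  0.0039975 ,  0.00060797,  0.00045092,
       -0.00064926]), 'tau': array([ 1.84982360e-03, -4.81067204e+01,  2.98815429e+01,  1.39609704e-02,
       -1.66760078e-04, -2.05410277e-05]), 'tcp_pos': array([0.16800712, 0.5494996 , 0.21261251]), 'orientation': array([-1.89757063e-04,  1.47862569e-01,  9.89007676e-01, -6.64151106e-04]), 'wrist_force': array([0.37723245, 0.03502423, 0.54692643]), 'ft_torque': array([-0.01696335,  0.01774097, -0.00844803]), 'grip_force': 0.0, 'finger_gap': 0.08536986270769134}
['MotionError', 'get_state', 'hand_in', 'read_camera', 'tip_extent']
```

View pics/scene0.png

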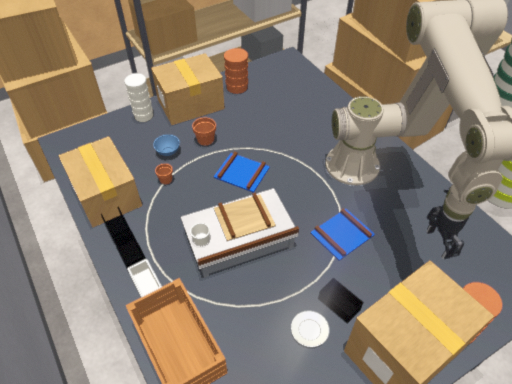

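View pics/top0.png

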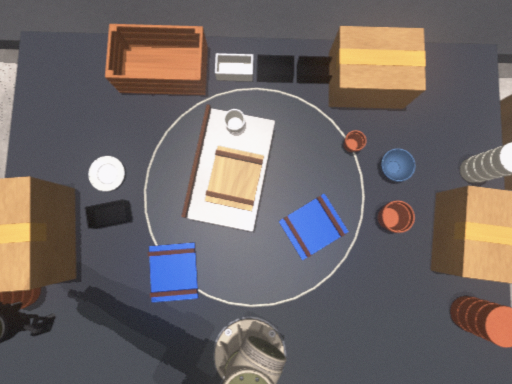

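The scene view shows the stand (180–297, 190–270) with the board (215–275, 195–238), feet up and fence on the near-left side. The top view shows the stand spanning (187–274, 108–230), the board at (207–264, 148–210), and the fence along column ~195. The white pot is at (234,121), and there are blue look-alikes at (314,227) and (173,272).

The tool starts pointing straight down and I can only turn it about its own z. I'll check how the arm behaves at the edge of its reach, in free space.

```bash
python3 -m jog '[[1,0,0,-0.04,0],[1,0,0,-0.04,0],[1,0,0,-0.04,0],[1,0,0,-0.04,0],[1,0,0,0,0]]'; python3 -m jog '[[1,0,0.04,0,0],[1,0,0.04,0,0],[1,0,0.04,0,0],[1,0,0.04,0,0],[1,0,0.04,0,0]]'; python3 -m jog '[[1,0,0.04,0,0],[1,0,0.04,0,0],[1,0,0.04,0,0]]'; python3 -c "
from h import *
s=env.get_state();print(s['joint_pos'].round(3),s['orientation'].round(3))"
```

```text
clock: 0.57
tcp_pos: [0.169, 0.5516, 0.382]
orientation: [0.002, 0.148, 0.989, 0.006]
wrist_force: [0.2, -0.7, 0.2]
finger_gap: 0.0254
grip_force: 0.0
clock: 0.98
tcp_pos: [0.215, 0.7014, 0.3599]
orientation: [0.002, 0.148, 0.989, 0.009]
wrist_force: [20.5, 46.0, 31.6]
finger_gap: -0.0
grip_force: 0.0
clock: 1.23
tcp_pos: [0.2341, 0.7637, 0.319]
orientation: [0.008, 0.148, 0.988, 0.045]
wrist_force: [-1.0, 0.0, -0.2]
finger_gap: 0.0001
grip_force: 0.0
[1.17  0.869 1.262 1.873 0.006 1.468] [0.008 0.148 0.988 0.045]
```

```bash
python3 -m jog '[[1,0,0,0,0],[1,0,0,0,0],[1,0,-0.03,0,0],[1,0,-0.03,0,0],[1,0,0,0,0]]'; python3 -c "
from h import *
s=env.get_state();print(s['joint_pos'].round(4),s['orientation'].round(3))
from scipy.spatial.transform import Rotation as R
print(R.from_quat(s['orientation'],scalar_first=True).as_matrix().round(3))"
```

```text
clock: 1.65
tcp_pos: [0.2201, 0.7199, 0.3165]
orientation: [0.006, 0.148, 0.988, 0.037]
wrist_force: [-0.1, -0.4, -1.8]
finger_gap: -0.0001
grip_force: 0.0
[1.1648 0.673  0.8714 1.6936 0.0066 1.4617] [0.006 0.148 0.988 0.037]
[[-0.956  0.291  0.024]
 [ 0.292  0.954  0.072]
 [-0.002  0.076 -0.997]]
```

Pushing past the reach limit tilts the tool, and the tilt persists, as the interface text says. That gives me a way to make it horizontal for the flip. The slide comes first, with the tool down, gripping a foot. I'll measure for that now.

```bash
python3 - <<'E'
from h import *
import pickle
C=pickle.load(open("c0.pkl","rb"))
a=C["top"]["img"][100:240,180:285]; b=C["scene"]["img"][185:280,175:305]
a=cv2.resize(a,None,fx=4,fy=4,interpolation=2); b=cv2.resize(b,None,fx=2.9,fy=2.9,interpolation=2)
im=np.zeros((560,800,3),np.uint8); im[:560,:420]=a; im[:b.shape[0],422:422+b.shape[1]]=b[:,:378]
cv2.imwrite("pics/crop1.png",im[:,:,::-1])
E
```

```text
(no output)
```

View pics/crop1.png

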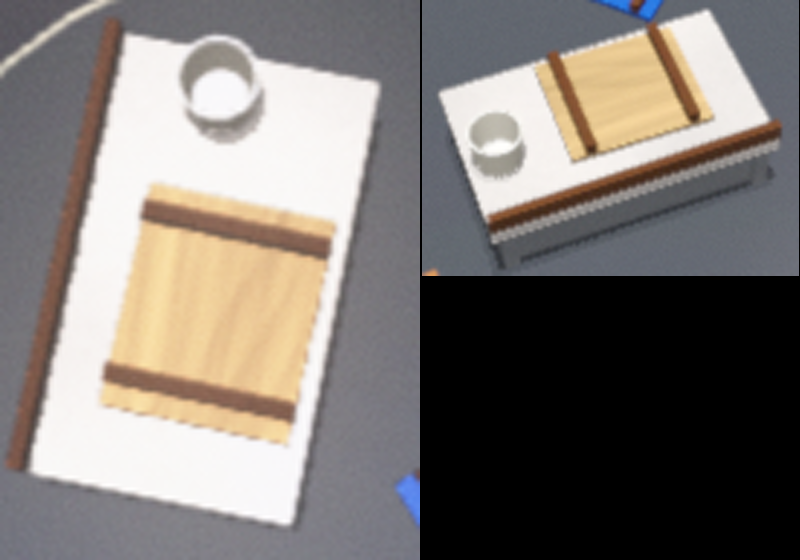

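```bash
python3 - <<'E'
from h import *
import pickle
C=pickle.load(open("c0.pkl","rb"))
t=lambda u,v:ray(C["top"],180+(u+.5)/4-.5,100+(v+.5)/4-.5)
s=lambda u,v:ray(C["scene"],175+(u-422+.5)/2.9-.5,185+(v+.5)/2.9-.5)
P={}
for n,a,b in [("bFL",(335,222),(536,68)),("bFR",(288,443),(672,25)),("bBR",(102,404),(712,115)),("bBL",(152,184),(574,158)),("sFL",(378,83),(440,93)),("sFR",(293,524),(710,12)),
 ("footL_b",(143,208),(590,148)),("footL_f",(330,240),(553,58)),("footR_b",(106,373),(695,115)),("footR_f",(294,409),(653,28))]:
    p,e=tri(t(*a),s(*b)); P[n]=p; print(n,p.round(4),np.round(e,4), "top@z", onz(t(*a),0.1 if n[0]=='b' else .09 if n[0]=='s' else .116).round(4))
d=P["sFL"]-P["sFR"]; print("stand x az",np.degrees(np.arctan2(d[0],-d[1]))%360, np.linalg.norm(d))
T={n:onz(t(*a),z) for n,a,z in [("FL",(335,222),.1),("FR",(288,443),.1),("BR",(102,404),.1),("BL",(152,184),.1),("sFL",(378,83),.09),("sFR",(293,524),.09)]}
c=sum(T[k] for k in("FL","FR","BR","BL"))/4; ax=(T["BL"]+T["BR"]-T["FL"]-T["FR"]); print("board c",c,"az",np.degrees(np.arctan2(ax[1],ax[0])))
d=T["sFL"]-T["sFR"]; az=np.arctan2(d[0],-d[1]); m=(T["sFL"]+T["sFR"])/2; az=np.arctan2(d[0],-d[1])
xs=np.array([-d[1],d[0],0])/np.linalg.norm(d); xs=-xs if xs[1]<0 else xs
print("stand x",xs,np.degrees(np.arctan2(xs[1],xs[0])),"front mid",m,"board front rel",((T["FL"]+T["FR"])/2-m)@xs, "len",np.linalg.norm(d))
E
```

```text
bFL [ 0.6292 -0.0264  0.0966] [0.0006 0.0006] top@z [ 0.6289 -0.0267  0.1   ]
bFR [0.453  0.0058 0.1031] [0.0019 0.0019] top@z [0.4548 0.0047 0.1   ]
bBR [0.4814 0.1486 0.0981] [0.0008 0.0008] top@z [0.4806 0.1488 0.1   ]
bBL [0.6548 0.1177 0.1001] [0.0002 0.0002] top@z [0.6549 0.1176 0.1   ]
sFL [ 0.7456 -0.0582  0.0892] [0.0002 0.0002] top@z [ 0.7454 -0.0582  0.09  ]
sFR [3.917e-01 1.000e-04 8.510e-02] [0.0019 0.0019] top@z [ 0.3932 -0.001   0.09  ]
footL_b [0.6339 0.122  0.1101] [0.001 0.001] top@z [0.6317 0.1219 0.116 ]
footL_f [ 0.6098 -0.0212  0.1101] [0.003 0.003] top@z [ 0.6109 -0.0229  0.116 ]
footR_b [0.5039 0.1451 0.1101] [0.0005 0.0005] top@z [0.5028 0.1445 0.116 ]
footR_f [0.4787 0.002  0.1093] [0.0019 0.0019] top@z [0.4796 0.0008 0.116 ]
stand x az 80.64503403243201 0.3586216109184599
board c [0.55478417 0.06107247 0.1       ] az 79.80889626262379
stand x [0.16043371 0.98704662 0.        ] 80.76792893433624 front mid [ 0.56931727 -0.02961187  0.09      ] board front rel 0.013943474889203496 len 0.35684996164150323
```

The crop's left half (top view) shows board corners at about (152,184), (335,222), (288,443) and (102,404). The stand's front corners are at (378,83) and (293,524). Both views agree: stand x points to azimuth 80.8°, the board to 79.8°, the board's top is at z 0.100, and its front sits 14 mm behind the stand's edge.

I'll go above the right foot.

```bash
cat >> h.py <<'E'
from scipy.spatial.transform import Rotation as R
def rel(target,yaz=None):
    s=env.get_state(); M=R.from_quat(s["orientation"],scalar_first=True).as_matrix()
    print("tcp",s["tcp_pos"].round(4),"d_tool",(M.T@(np.array(target)-s["tcp_pos"])).round(4),"y az %.1f"%np.degrees(np.arctan2(M[1,1],M[0,1])))
    print("z",M[:,2].round(3),"y",M[:,1].round(3),"q",s["joint_pos"].round(3),"F",s["wrist_force"].round(1),"gap",round(float(s["finger_gap"]),4),"t",s["clock"])
E
python3 -m jog '[[0,-0.025,-0.0306,0.003,0],[0,-0.025,-0.0306,0.003,0],[0,-0.025,-0.0306,0.003,0],[0,-0.025,-0.0306,0.003,0],[0,-0.025,-0.0306,0.003,0]]' >/dev/null
python3 -m jog '[[0,-0.025,-0.0306,0.003,0],[0,-0.025,-0.0306,0.003,0],[0,-0.025,-0.0306,0.003,0],[0,-0.025,-0.0306,0.003,0],[0,-0.025,-0.0306,0.003,0]]' >/dev/null
python3 -m jog '[[0,-0.025,-0.0306,0.003,0],[0,-0.025,-0.0306,0.003,0],[0,-0.025,-0.0306,0.003,0],[0,-0.025,-0.0306,0.003,0],[0,0,0,0,0]]' >/dev/null
python3 -m jog '[[0,0,0,0,7],[0,0,0,0,7],[0,0,0,0,7],[0,0,0,0,7],[0,0,0,0,7]]' >/dev/null
python3 -m jog '[[0,0,0,0,7],[0,0,0,0,7],[0,0,0,0,7],[0,0,0,0,7],[0,0,0,0,7]]' >/dev/null
python3 -m jog '[[0,0,0,0,7],[0,0,0,0,6],[0,0,0,0,0],[0,0,0,0,0]]' >/dev/null
python3 - <<'E'
from h import *
rel([0.491,0.073,0.115])
save(env.read_camera("wrist"),"w1")
E
```

```text
tcp [0.4349 0.2234 0.2427] d_tool [-0.15    0.0788  0.1156] y az -9.9
z [ 0.033  0.089 -0.995] y [ 0.985 -0.171  0.017] q [ 0.259  0.082 -0.175  1.259  0.078  2.003] F [-1.3 -0.2  0.1] gap 0.0426 t 4.0667
```

View pics/w1.png

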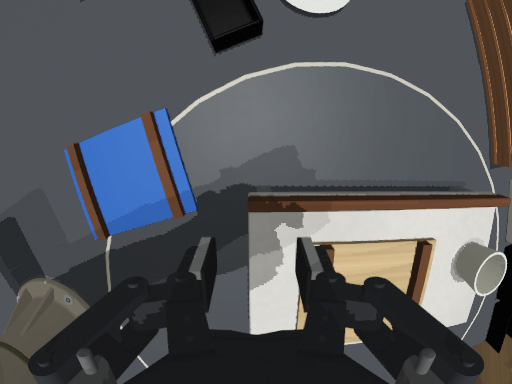

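The wrist view shows the fingers at (205,270) and (310,270), left of the board; the right foot is near (330,260) and the fence at row 202. Next I'll go over the foot and take one closer look.

```bash

python3 -m jog '[[0,-0.03,0.0158,0.012,0],[0,-0.03,0.0158,0.012,0],[0,-0.03,0.0158,0.012,0],[0,-0.03,0.0158,0.012,0],[0,-0.03,0.0158,0.012,0]]' >/dev/null
python3 -m jog '[[0,0,0,0,0],[0,0,0,0,0],[0,0,0,0,0]]' >/dev/null
python3 - <<'E'
from h import *
rel([0.491,0.073,0.115])
save(env.read_camera("wrist"),"w2")
E
```

```text
tcp [0.4883 0.0676 0.1691] d_tool [0.0007 0.0009 0.0544] y az -10.0
z [ 0.031  0.089 -0.996] y [ 0.985 -0.174  0.015] q [-0.085  0.145 -0.285  1.118  0.091  1.66 ] F [0.3 0.3 0.7] gap 0.0427 t 4.7833
```

View pics/w2.png

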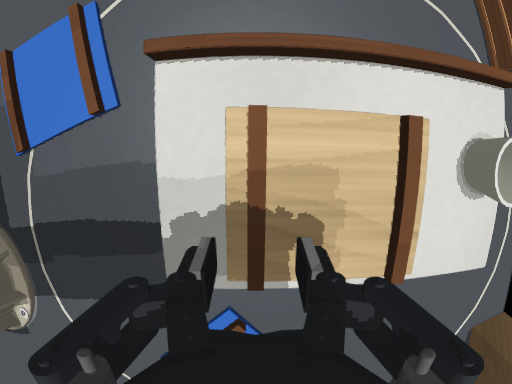

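The wrist view shows the right foot at column ~257, centred between the fingertips at (210, 308). I'll descend, grip and slide out 64 mm.

```bash

python3 -m jog '[[0,0.0,0,0.02,0],[0,0.0,0,0.02,0],[0,0,0,0.0135,0],[0,0,0,0,0],[0,0,0,0,0]]' 40
python3 -m jog '[[1,0,0,0,0],[1,0,0,0,0],[1,0,0,0,0],[1,0,0,0,0],[1,0,0,0,0]]' 40
python3 -m jog '[[1,-0.01,0,-0.0009,0],[1,-0.01,0,-0.0009,0],[1,-0.011,0,-0.001,0],[1,-0.011,0,-0.001,0],[1,-0.011,0,-0.001,0]]' 40
python3 -m jog '[[1,-0.011,0,-0.001,0],[1,0,0,0,0],[1,0,0,0,0],[-0.2,0,0,0,0],[-0.2,0,0,0,0]]' 40
python3 -c "
from h import *
rel([0,0,0])"
```

```text
clock: 5.25
tcp_pos: [0.4894, 0.0735, 0.1157]
orientation: [-0.024, 0.764, 0.643, 0.04]
wrist_force: [0.1, -0.3, -0.5]
finger_gap: 0.0426
grip_force: 0.0
clock: 5.67
tcp_pos: [0.4904, 0.0721, 0.1158]
orientation: [-0.024, 0.765, 0.642, 0.041]
wrist_force: [-0.5, 0.9, -0.2]
finger_gap: -0.0
grip_force: 0.0
clock: 6.08
tcp_pos: [0.4804, 0.0183, 0.1151]
orientation: [-0.024, 0.765, 0.642, 0.04]
wrist_force: [0.0, 1.2, 0.4]
finger_gap: -0.0001
grip_force: 0.0
clock: 6.5
tcp_pos: [0.4788, 0.0092, 0.1152]
orientation: [-0.024, 0.765, 0.642, 0.04]
wrist_force: [0.6, 0.1, 0.3]
finger_gap: 0.0232
grip_force: 0.0
tcp [0.4788 0.0092 0.1152] d_tool [-0.1021 -0.4716  0.0991] y az -10.0
z [ 0.031  0.089 -0.996] y [ 0.985 -0.174  0.015] q [-0.212  0.165 -0.399  0.995  0.093  1.534] F [0.6 0.1 0.3] gap 0.0232 t 6.5
```

The fingers shut fully, so the grip missed the foot. I'll look again before moving.

```bash
python3 - <<'E'
from h import *
w=env.read_camera("wrist")["img"][60:340,100:460]; s=env.read_camera("scene"); t=env.read_camera("top")
import pickle; pickle.dump((s,t),open("c1.pkl","wb"))
b=cv2.resize(s["img"][170:280,165:315],(436,320)); a=cv2.resize(t["img"][100:240,180:285],(360,480))
im=np.zeros((600,800,3),np.uint8); im[:280,:360]=w; im[:320,362:798]=b; im[322:602,0:400]=cv2.resize(t["img"][110:240,130:300],(400,278+2))[:278]
cv2.imwrite("pics/m1.png",im[:,:,::-1])
E
```

```text
(no output)
```

View pics/m1.png

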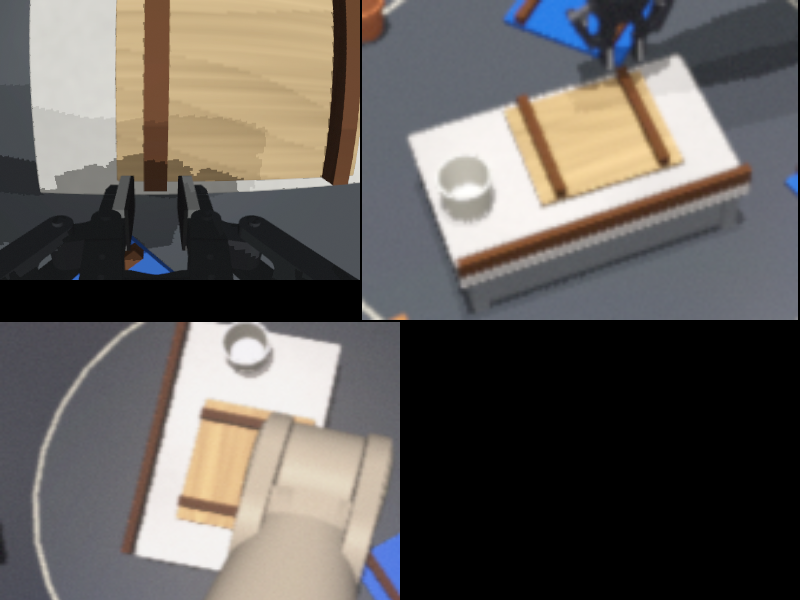

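```bash
python3 -c "
from h import *
print(env.tip_extent)"
python3 -m jog '[[0,0.02,0,-0.002,0],[0,0.02,0,0.001,0],[0,0,0,0,0]]' 60 
python3 -m jog '[[0,0,0,0.004,0],[0,0,0,0,0]]' 60
python3 -m jog '[[0,0,0,0.003,0],[0,0,0,0,0]]' 60
```

```text
0.011
clock: 6.9
tcp_pos: [0.4861, 0.0505, 0.1202]
orientation: [-0.024, 0.764, 0.643, 0.041]
wrist_force: [0.7, 0.5, 1.0]
finger_gap: 0.0425
grip_force: 0.0
clock: 7.07
tcp_pos: [0.4853, 0.0486, 0.1151]
orientation: [-0.024, 0.765, 0.642, 0.04]
wrist_force: [-0.2, -0.8, -0.1]
finger_gap: 0.0426
grip_force: 0.0
clock: 7.23
tcp_pos: [0.4854, 0.0483, 0.1121]
orientation: [-0.024, 0.765, 0.642, 0.04]
wrist_force: [-0.3, 0.3, 0.2]
finger_gap: 0.0423
grip_force: 0.0
```

```bash

python3 -m jog '[[0,0,0,0.002,0],[0,0,0,0,0]]' 60
python3 -m jog '[[1,0,0,0,0],[1,0,0,0,0],[1,0,0,0,0],[1,0,0,0,0]]' 60
```

```text
clock: 7.4
tcp_pos: [0.4857, 0.0485, 0.1105]
orientation: [-0.024, 0.765, 0.642, 0.04]
wrist_force: [-1.0, -0.1, 0.3]
finger_gap: 0.0426
grip_force: 0.0
clock: 7.73
tcp_pos: [0.486, 0.0488, 0.111]
orientation: [-0.024, 0.765, 0.642, 0.04]
wrist_force: [1.0, -0.2, -0.8]
finger_gap: -0.0001
grip_force: 0.0
```

```bash

for i in 1 2 3 4; do python3 -m jog '[[1,0,0,0.002,0],[1,0,0,0,0],[1,0,0,0,0]]' 60 | egrep 'tcp|force'; done
python3 - <<'E'
from h import *
c=env.read_camera("wrist"); save(c,"w3f"); 
s=env.read_camera("scene")
a=cv2.resize(c["img"][150:300,150:350],(800,600)); b=cv2.resize(s["img"][165:245,215:300],(306,288)); a[:288,:306]=b
cv2.imwrite("pics/w3.png",a[:,:,::-1])
E
```

```text
tcp_pos: [0.4859, 0.0491, 0.1087]
wrist_force: [0.2, 0.8, -0.5]
grip_force: 0.0
tcp_pos: [0.486, 0.0493, 0.1068]
wrist_force: [0.0, 0.4, -0.1]
grip_force: 0.0
tcp_pos: [0.486, 0.0494, 0.1048]
wrist_force: [0.5, 0.6, -1.8]
grip_force: 0.0
tcp_pos: [0.4861, 0.0496, 0.1028]
wrist_force: [0.5, 0.9, -0.4]
grip_force: 0.0
```

View pics/w3.png

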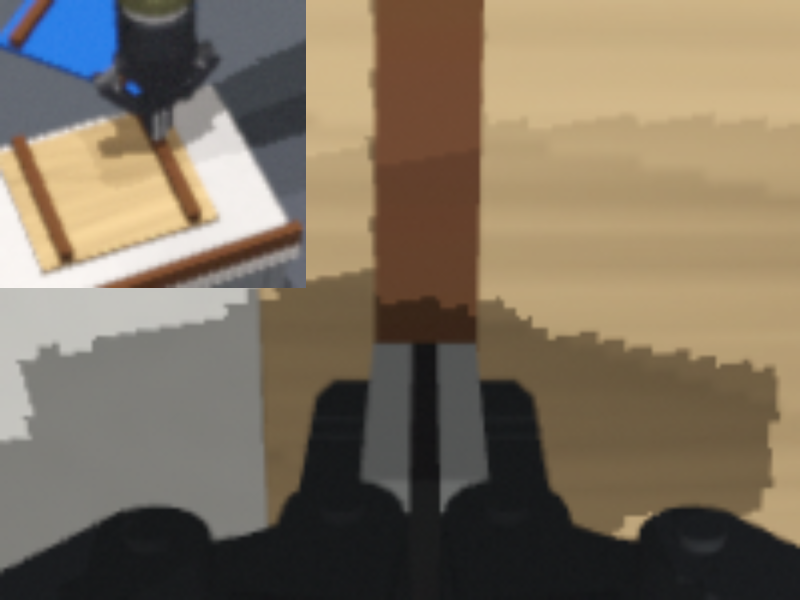

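The crop shows the shut fingertips at (425,345) in line with the foot and still at or above its top. I'll feel downward in small steps.

```bash

for i in 1 2 3 4 5 6; do python3 -m jog '[[1,0,0,0.002,0],[1,0,0,0,0]]' 60 | egrep 'tcp|wrist'; done; python3 -c "
from h import *
rel([0,0,0])"
```

```text
tcp_pos: [0.4861, 0.0498, 0.1006]
wrist_force: [0.7, -0.1, -0.1]
tcp_pos: [0.4865, 0.0499, 0.0989]
wrist_force: [-0.2, 0.1, 0.3]
tcp_pos: [0.4866, 0.0499, 0.0985]
wrist_force: [-4.5, -0.6, 12.0]
tcp_pos: [0.4867, 0.0499, 0.0984]
wrist_force: [-10.2, -2.1, 27.8]
tcp_pos: [0.4868, 0.0499, 0.0982]
wrist_force: [-16.0, -2.6, 43.0]
tcp_pos: [0.4869, 0.0499, 0.098]
wrist_force: [-22.7, -3.7, 58.2]
tcp [0.4869 0.0499 0.098 ] d_tool [-0.1419 -0.4725  0.0761] y az -10.1
z [ 0.035  0.086 -0.996] y [ 0.984 -0.175  0.02 ] q [-0.122  0.189 -0.416  0.941  0.09   1.625] F [-22.7  -3.7  58.2] gap 0.0 t 9.8333
```

```bash
python3 -m jog '[[1,0,0,-0.008,0],[1,0,0,-0.006,0],[1,0,0,-0.006,0]]' | egrep 'tcp|wrist'; python3 - <<'E'
from h import *
c=env.read_camera("wrist"); import pickle; pickle.dump(c,open("w4.pkl","wb"))
s=env.get_state(); M=R.from_quat(s["orientation"],scalar_first=True).as_matrix(); T=np.array(c["T"])
print("cam in tool",(M.T@(T[:3,3]-s["tcp_pos"])).round(4)); print((M.T@T[:3,:3]).round(3))
# project known points of tool into image
def proj(p):
    d=T[:3,:3].T@(p-T[:3,3]); d=d*[1,-1,-1]; th=np.arctan2(np.hypot(*d[:2]),d[2]); u=d[:2]/np.hypot(*d[:2])*th*f(c); return (u+[c["cx"],c["cy"]]).round(1)
for z in(-.03,0,.011): print(z,proj(s["tcp_pos"]+M@[0,0,z]),proj(s["tcp_pos"]+M@[-.011,0,z]))
for p in [(.4804,.0008,.116),(.5028,.1445,.116),(.4806,.1488,.1),(.3932,-.001,.09)]: print(p,proj(np.array(p)))
a=cv2.resize(c["img"][84:384,56:456],(800,600)); cv2.imwrite("pics/w4.png",a[:,:,::-1])
E
```

```text
tcp_pos: [0.486, 0.0488, 0.1115]
wrist_force: [0.2, -0.4, -0.3]
cam in tool [ 0.0766 -0.0012 -0.1604]
[[-0.     0.954  0.298]
 [ 1.    -0.     0.001]
 [ 0.001  0.298 -0.954]]
-0.03 [258.3 262.5] [258.2 280.5]
0 [257.9 237.1] [257.9 253.2]
0.011 [257.8 229.6] [257.8 245.1]
(0.4804, 0.0008, 0.116) [261.4 308.2]
(0.5028, 0.1445, 0.116) [256.9  68.1]
(0.4806, 0.1488, 0.1) [218.7  73.6]
(0.3932, -0.001, 0.09) [149.6 304. ]
```

View pics/w4.png

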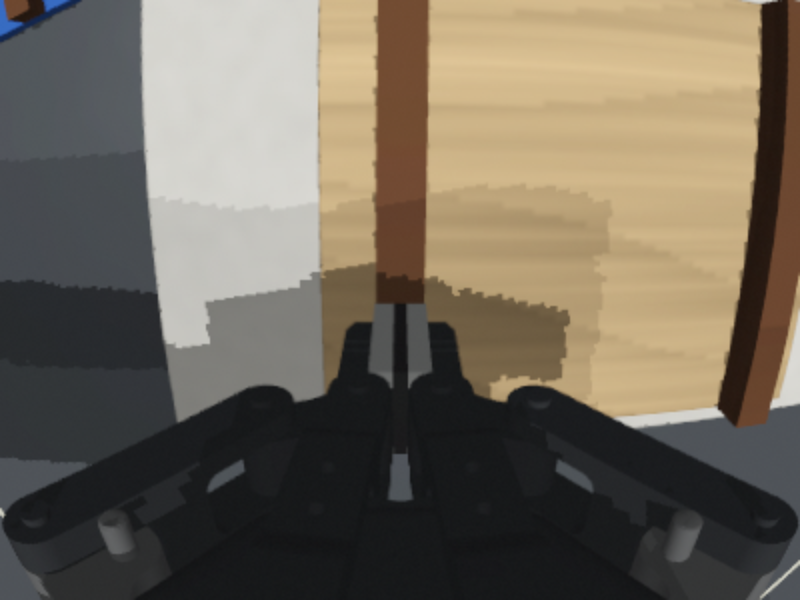

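The view shows the real fingertip at row ~235, but the state's TCP would put its near edge at about row 214. So the tips stand about 18 mm behind the reported TCP, not 11 mm ahead. The contact I felt agrees: touching the foot top (0.116) at TCP z 0.0988. I'll use this empirical offset from here on and regrip lower.

```bash
python3 -m jog '[[0,0,0,0,0],[0,0,0,0,0],[0,0,0,0,0]]' 40 | egrep gap
python3 -m jog '[[0,0,0,0.013,0],[0,0,0,0.0105,0],[0,0,0,0,0]]' 40 | egrep 'tcp|wrist'
python3 -m jog '[[1,0,0,0,0],[1,0,0,0,0],[1,0,0,0,0],[1,0,0,0,0]]' 40 
python3 - <<'E'
from h import *
import pickle
rel([0,0,0])
c=pickle.load(open("w4.pkl","rb")); T=np.array(c["T"])
for p in [(.6109,-.0229,.116),(.6317,.1219,.116)]:
    d=T[:3,:3].T@(np.array(p)-T[:3,3]); d=d*[1,-1,-1]; th=np.arctan2(np.hypot(*d[:2]),d[2]); print(d[:2]/np.hypot(*d[:2])*th*f(c)+[c["cx"],c["cy"]])
E
```

```text
finger_gap: 0.0358
tcp_pos: [0.4848, 0.0513, 0.085]
wrist_force: [-0.5, 0.7, -0.0]
clock: 10.97
tcp_pos: [0.487, 0.0508, 0.0879]
orientation: [-0.024, 0.765, 0.642, 0.04]
wrist_force: [-0.3, -0.5, 0.1]
finger_gap: 0.0129
grip_force: 41.4
tcp [0.487  0.0508 0.0879] d_tool [-0.1419 -0.4719  0.0677] y az -10.1
z [ 0.031  0.088 -0.996] y [ 0.985 -0.175  0.015] q [-0.121  0.202 -0.427  0.921  0.092  1.626] F [-0.3 -0.5  0.1] gap 0.0129 t 10.9667
[438.4651909  293.09738838]
[457.63967445  87.81936464]
```

Gripped. Now the slide.

```bash

python3 -m jog '[[1,-0.01,0,-0.0009,0],[1,-0.01,0,-0.0009,0],[1,-0.011,0,-0.001,0],[1,-0.011,0,-0.001,0],[1,-0.011,0,-0.001,0]]' | egrep 'tcp|wrist|gap'
python3 -m jog '[[1,-0.011,0,-0.001,0],[1,0,0,0,0],[1,0,0,0,0]]' | egrep 'tcp|wrist|gap'
python3 -m jog '[[0,0,0,0,0],[0,0,0,0,0],[0,0,0,0,0],[0,0,0,-0.03,0],[0,0,0,-0.04,0]]' | egrep 'tcp|wrist|gap'
python3 -m jog '[[0,0,0,-0.04,0],[0,0,0,-0.04,0],[0,0.0,0,-0.04,0],[0,0.04,0,-0.01,0],[0,0.04,0,0,0]]' | egrep 'tcp|wrist|gap'
python3 -m jog '[[0,0.04,0,0,0],[0,0.04,0,0,0],[0,0.04,0,0,0],[0,0.04,0,0,0],[0,0.0,0,0,0]]' | egrep 'tcp|wrist|gap'
python3 - <<'E'
from h import *
rel([0.12,0.55,0.5])
t=env.read_camera("top"); s=env.read_camera("scene"); import pickle; pickle.dump((s,t),open("c1.pkl","wb"))
a=cv2.resize(t["img"][100:240,180:285],None,fx=4,fy=4,interpolation=2); b=cv2.resize(s["img"][185:280,175:305],None,fx=2.9,fy=2.9,interpolation=2)
im=np.zeros((560,800,3),np.uint8); im[:560,:420]=a; im[:b.shape[0],422:422+b.shape[1]]=b[:,:378]
cv2.imwrite("pics/crop2.png",im[:,:,::-1])
E
```

```text
tcp_pos: [0.4776, -0.0026, 0.0878]
wrist_force: [1.0, 3.9, 3.0]
finger_gap: 0.0122
tcp_pos: [0.4755, -0.0152, 0.0878]
wrist_force: [-0.7, -3.0, 6.3]
finger_gap: 0.0127
tcp_pos: [0.47, -0.0178, 0.1543]
wrist_force: [0.9, -0.1, 0.4]
finger_gap: 0.0427
tcp_pos: [0.4853, 0.0467, 0.2978]
wrist_force: [1.5, 1.0, -0.2]
finger_gap: 0.0424
tcp_pos: [0.511, 0.2113, 0.3085]
wrist_force: [0.2, 0.2, -0.4]
finger_gap: 0.043
tcp [0.511  0.2113 0.3085] d_tool [ 0.286  -0.4393 -0.1718] y az -9.7
z [ 0.031  0.091 -0.995] y [ 0.986 -0.168  0.015] q [0.198 0.21  0.136 1.449 0.083 1.939] F [ 0.2  0.2 -0.4] gap 0.043 t 12.8833
```

View pics/crop2.png

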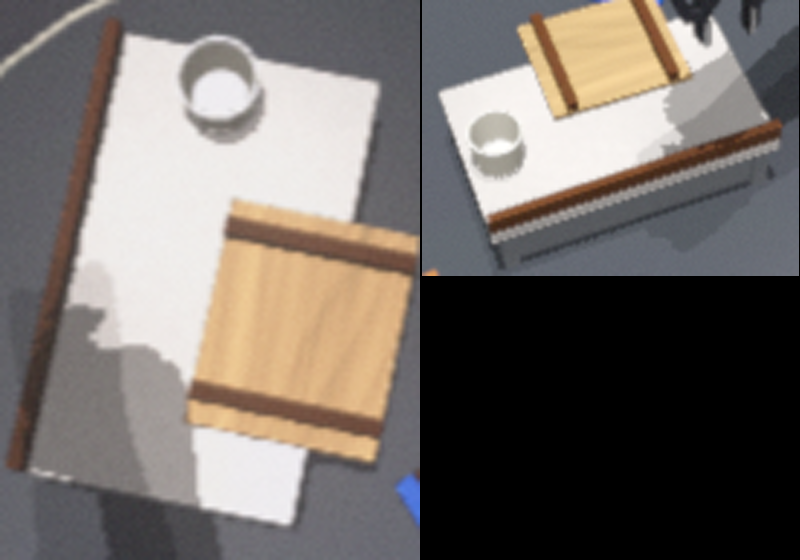

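```bash
python3 - <<'E'
from h import *
import pickle
C=pickle.load(open("c0.pkl","rb"))
t=lambda u,v:ray(C["top"],180+(u+.5)/4-.5,100+(v+.5)/4-.5)
T={n:onz(t(*a),z) for n,a,z in [("FL",(420,237),.1),("FR",(377,461),.1),("BR",(188,423),.1),("BL",(233,200),.1),("sFL",(378,83),.09),("sFR",(293,524),.09)]}
xs=np.array([.1604,.987,0]); m=(T["sFL"]+T["sFR"])/2
print({k:(v.round(3),round((v-m)@xs,4)) for k,v in T.items()})
c=sum(T[k] for k in("FL","FR","BR","BL"))/4; ax=(T["BL"]+T["BR"]-T["FL"]-T["FR"]); ay=T["FL"]+T["BL"]-T["FR"]-T["BR"]; print("c",c,"az",np.degrees(np.arctan2(ax[1],ax[0])),np.degrees(np.arctan2(ay[1],ay[0]))+90, "front mid",(T["FL"]+T["FR"])/2,"overhang",((T["FL"]+T["FR"])/2-m)@xs)
E
```

```text
{'FL': (array([ 0.619, -0.093,  0.1  ]), np.float64(-0.055)), 'FR': (array([ 0.443, -0.064,  0.1  ]), np.float64(-0.0541)), 'BR': (array([0.468, 0.082, 0.1  ]), np.float64(0.0939)), 'BL': (array([0.644, 0.054, 0.1  ]), np.float64(0.0941)), 'sFL': (array([ 0.745, -0.058,  0.09 ]), np.float64(-0.0)), 'sFR': (array([ 0.393, -0.001,  0.09 ]), np.float64(0.0))}
c [ 0.54346017 -0.00542503  0.1       ] az 80.3200094039445 80.6607034220167 front mid [ 0.53096828 -0.07865958  0.1       ] overhang -0.05456127655579168
```

The view shows the board overhanging the stand's front edge squarely: measured 54 mm, azimuth 80.5°, gripper released.

The grasp needs the tool horizontal along azimuth 80.5°. Given the J5 range, that means the wrist-pitch-past-vertical branch. So I'll tilt the tool towards the base at azimuth ≈ −99.5°, on the robot's right, using the inner reach limit.

```bash

A='x'; 
python3 -m jog '[[0,-0.0385,0.0015,-0.0036,0],[0,-0.0385,0.0015,-0.0036,0],[0,-0.0385,0.0015,-0.0036,0],[0,-0.0385,0.0015,-0.0036,0],[0,-0.0385,0.0015,-0.0036,0]]' >/dev/null
python3 -m jog '[[0,-0.0385,0.0015,-0.0036,0],[0,-0.0385,0.0015,-0.0036,0],[0,-0.0385,0.0015,-0.0036,0],[0,-0.0385,0.0015,-0.0036,0],[0,-0.0385,0.0015,-0.0036,0]]' >/dev/null
python3 -m jog '[[0,-0.0385,0.0015,-0.0036,0],[0,-0.0385,0.0015,-0.0036,0],[0,-0.025,-0.0326,-0.0029,0],[0,-0.025,-0.0326,-0.0029,0],[0,-0.025,-0.0326,-0.0029,0]]' >/dev/null
python3 -m jog '[[0,-0.025,-0.0326,-0.0029,0],[0,-0.025,-0.0326,-0.0029,0],[0,-0.025,-0.0326,-0.0029,0],[0,-0.025,-0.0326,-0.0029,0]]' >/dev/null
python3 -m jog '[[0,-0.025,-0.0326,-0.0029,0],[0,-0.025,-0.0326,-0.0029,0],[0,-0.025,-0.0326,-0.0029,0],[0,-0.025,-0.0326,-0.0029,0],[0,0,0,0,0]]' | egrep 'tcp|wrist'
python3 -c "
from h import *
rel([-.066,-.395,.3])"
```

```text
tcp_pos: [0.0387, -0.4672, 0.3088]
wrist_force: [0.3, -0.5, -0.8]
tcp [ 0.0387 -0.4672  0.3088] d_tool [ 0.0508 -0.1163  0.0122] y az -10.6
z [ 0.029  0.088 -0.996] y [ 0.983 -0.184  0.012] q [-1.673  0.174  0.092  1.58   0.02   0.081] F [ 0.3 -0.5 -0.8] gap 0.0427 t 14.9833
```

```bash

python3 -m jog '[[0,0.02,-0.02,0.002,0],[0,0.02,-0.02,0.002,0],[0,0.03,0,0.003,0],[0,0.03,0,0.003,0],[0,0,0,0,0]]' |grep tcp
python3 -c "
from h import *
rel([0,-.25,.3])"
python3 -m jog '[[0,0.03,0,0.003,0],[0,0.03,0,0.003,0],[0,0.03,0,0.003,0]]' |grep tcp
python3 -c "
from h import *
rel([0,-.25,.3])"
```

```text
tcp_pos: [0.0241, -0.3532, 0.309]
tcp [ 0.0241 -0.3532  0.309 ] d_tool [ 0.0961 -0.0421  0.0177] y az -10.2
z [ 0.031  0.092 -0.995] y [ 0.984 -0.177  0.015] q [-1.744 -0.049 -0.149  1.567  0.015  0.003] F [-0.5  0.2  0.4] gap 0.0427 t 15.4
tcp_pos: [0.0395, -0.2682, 0.3077]
tcp [ 0.0395 -0.2682  0.3077] d_tool [ 0.0102 -0.0422  0.0081] y az -10.2
z [ 0.031  0.089 -0.996] y [ 0.984 -0.176  0.014] q [-1.742 -0.218 -0.293  1.59   0.015  0.004] F [-0.6 -0.7  1.2] gap 0.0429 t 15.65
```

```bash
cat > fit.py <<'E'
import numpy as np
from scipy.optimize import least_squares
D=[([1.134,.3139,.0453,1.3036],[.168,.5495,.2126]),([1.17,.869,1.262,1.873],[.2341,.7637,.319]),([1.1648,.673,.8714,1.6936],[.2201,.7199,.3165]),
([.259,.082,-.175,1.259],[.4349,.2234,.2427]),([-.085,.145,-.285,1.118],[.4883,.0676,.1691]),([-.212,.165,-.399,.995],[.4788,.0092,.1152]),
([-.121,.202,-.427,.921],[.487,.0508,.0879]),([.198,.21,.136,1.449],[.511,.2113,.3085]),([-1.673,.174,.092,1.58],[.0387,-.4672,.3088]),([-1.744,-.049,-.149,1.567],[.0241,-.3532,.309]),([-1.742,-.218,-.293,1.59],[.0395,-.2682,.3077])]
def fk(P,q):
    r0,z0,L1,c1,L2,c2,L3,o=P
    a=q[1]+c1; b=q[1]-q[2]+c2; p=q[1]-q[2]+q[3]
    return np.array([r0+L1*np.sin(a)+L2*np.sin(b)+L3*np.cos(p), z0+L1*np.cos(a)+L2*np.cos(b)-L3*np.sin(p), o])
def res(P):
    e=[]
    for q,x in D:
        c,s=np.cos(q[0]),np.sin(q[0]); e+=list(fk(P,q)-[c*x[0]+s*x[1],-s*x[0]+c*x[1],x[2]][0:1]*0 if 0 else fk(P,q)-np.array([c*x[0]+s*x[1],x[2],-s*x[0]+c*x[1]]))
    return np.array(e+[ (P[0])*.01,(P[1]-.2)*.01])
s=min((least_squares(res,[0,.2,.4,0,.4,c,.25,.08]) for c in(0,.5,1,1.57,2)),key=lambda s:s.cost); P=s.x
if __name__=="__main__":
    print(P.round(3),np.sqrt(s.cost*2/len(D)/3)); print(res(P).round(3)[:33].reshape(-1,3))
E
python3 fit.py
```

```text
[ 0.002  0.233  0.518 -0.     0.411  1.437  0.457  0.094] 0.007120612076098616
[[-0.     0.001  0.014]
 [ 0.     0.     0.012]
 [-0.    -0.     0.012]
 [ 0.    -0.    -0.01 ]
 [-0.    -0.001 -0.014]
 [ 0.     0.    -0.015]
 [ 0.     0.    -0.015]
 [-0.    -0.001 -0.012]
 [ 0.     0.     0.008]
 [ 0.     0.     0.01 ]
 [ 0.     0.     0.01 ]]
```

The planar arm fit is excellent (under 1 mm). It shows that tilting inward at the base isn't practical. Outward works: tilt to about 5° below horizontal at J1≈80°, then carry the tool round. The wrist pitch then passes through smoothly with J5 below its limit. Heading there now.

```bash

python3 -m jog '[[0,0.0094,0.0373,-0.0106,0],[0,0.0094,0.0373,-0.0106,0],[0,0.0094,0.0373,-0.0106,0],[0,0.0094,0.0373,-0.0106,0],[0,0.0094,0.0373,-0.0106,0]]' >/dev/null
python3 -m jog '[[0,0.0094,0.0373,-0.0106,0],[0,0.0094,0.0373,-0.0106,0],[0,0.0094,0.0373,-0.0106,0],[0,0.0094,0.0373,-0.0106,0],[0,0.0094,0.0373,-0.0106,0]]' |grep tcp
python3 -m jog '[[0,0.0376,-0.004,-0.002,0],[0,0.0376,-0.004,-0.002,0],[0,0.0376,-0.004,-0.002,0],[0,0.0376,-0.004,-0.002,0],[0,0.0376,-0.004,-0.002,0]]' >/dev/null
python3 -m jog '[[0,0.0376,-0.004,-0.002,0],[0,0.0376,-0.004,-0.002,0],[0,0.0376,-0.004,-0.002,0],[0,0.0376,-0.004,-0.002,0],[0,0.0376,-0.004,-0.002,0]]' >/dev/null
python3 -m jog '[[0,0.0376,-0.004,-0.002,0],[0,0.0376,-0.004,-0.002,0],[0,0,0,0,-7],[0,0,0,0,-7],[0,0,0,0,-7]]' |grep tcp
python3 -m jog '[[0,0,0,0,-7],[0,0,0,0,-7],[0,0,0,0,-7],[0,0,0,0,-7],[0,0,0,0,-7]]' >/dev/null
python3 -m jog '[[0,0,0,0,-7],[0,0,0,0,-7],[0,0,0,0,-7],[0,0,0,0,-7],[0,0,0,0,-6]]' |grep tcp
python3 -m jog '[[0,0.035,0.0136,-0.0036,0],[0,0.035,0.0136,-0.0036,0],[0,0.035,0.0136,-0.0036,0],[0,0.035,0.0136,-0.0036,0],[0,0.035,0.0136,-0.0036,0]]' >/dev/null
python3 -m jog '[[0,0.035,0.0136,-0.0036,0],[0,0.035,0.0136,-0.0036,0],[0,0.035,0.0136,-0.0036,0],[0,0.035,0.0136,-0.0036,0],[0,0,0,0,0]]' |grep tcp
python3 -c "
from h import *
rel([0,.467,.6])"
```

```text
tcp_pos: [0.4213, -0.2519, 0.4284]
tcp_pos: [0.4499, 0.1969, 0.4926]
tcp_pos: [0.45, 0.1957, 0.4928]
tcp_pos: [0.1549, 0.3703, 0.533]
tcp [0.1549 0.3703 0.533 ] d_tool [ 0.1679  0.0758 -0.0624] y az 80.5
z [ 0.029  0.091 -0.995] y [0.165 0.982 0.095] q [0.95  0.022 0.501 1.958 0.029 1.119] F [ 0.6 -0.7  0.5] gap 0.0425 t 19.4
```

```bash

python3 -m jog '[[0,0.034,0.015,-0.01,0],[0,0.034,0.015,-0.01,0],[0,0.034,0.015,-0.01,0],[0,0.034,0.015,-0.01,0],[0,0.034,0.015,-0.01,0]]' |grep tcp
python3 -c "
from h import *
rel([0,.467,.6])"
python3 -m jog '[[0,0,0.021,-0.021,0],[0,0,0.021,-0.021,0],[0,0,0.021,-0.021,0],[0,0,0.021,-0.021,0],[0,0,0.021,-0.021,0]]' |grep tcp
python3 -c "
from h import *
rel([0,.467,.6])"
```

```text
tcp_pos: [0.0033, 0.4674, 0.5868]
tcp [0.0033 0.4674 0.5868] d_tool [ 0.0029  0.0002 -0.0133] y az 79.9
z [ 0.032  0.09  -0.995] y [0.174 0.98  0.094] q [ 1.403  0.293  1.02   2.204 -0.016  1.579] F [1.3 0.7 1.2] gap 0.0427 t 19.8167
tcp_pos: [0.0179, 0.4707, 0.6091]
tcp [0.0179 0.4707 0.6091] d_tool [ 0.017  -0.0077  0.0082] y az 80.0
z [ 0.023  0.11  -0.994] y [0.173 0.978 0.113] q [ 1.362  0.384  1.264  2.338 -0.     1.538] F [ 0.5 -0.9 -0.5] gap 0.0427 t 20.2333
```

```bash

python3 -m jog '[[0,0,0.04,0,0],[0,0,0.04,0,0],[0,0,0.04,0,0],[0,0,0.04,0,0],[0,0,0.04,0,0]]' |grep tcp
python3 -c "
from h import *
rel([0,.467,.6])"
python3 -m jog '[[0,0,0.04,0,0],[0,0,0.04,0,0],[0,0,0.04,0,0],[0,0,0.04,0,0],[0,0,0.04,0,0]]' |grep tcp
python3 -c "
from h import *
rel([0,.467,.6])"
```

```text
tcp_pos: [0.0422, 0.5046, 0.5628]
tcp [0.0422 0.5046 0.5628] d_tool [ 0.0361 -0.0436 -0.0371] y az 80.1
z [-0.023  0.024 -0.999] y [0.173 0.985 0.019] q [1.311 0.481 1.264 2.337 0.029 1.484] F [-0.2 -1.   0.5] gap 0.0425 t 20.65
tcp_pos: [0.0587, 0.5323, 0.516]
tcp [0.0587 0.5323 0.516 ] d_tool [ 0.0517 -0.0798 -0.0757] y az 80.3
z [-0.074 -0.056 -0.996] y [ 0.168  0.984 -0.067] q [1.278 0.572 1.264 2.337 0.054 1.447] F [ 0.4 -0.2 -0. ] gap 0.0428 t 21.0667
```

```bash

python3 -m jog '[[0,0.005,0,0.036,0],[0,0.005,0,0.036,0],[0,0.005,0,0.036,0],[0,0.005,0,0.036,0],[0,0.01,0.03,0,0]]' |grep tcp
python3 -m jog '[[0,0.01,0.035,0,0],[0,0.005,0.035,0,0],[0,0,0.035,0,0],[0,0,0.035,0,0],[0,0,0.035,0,0]]' |grep tcp
python3 -c "
from h import *
rel([0.041,.733,.36])"
python3 -m jog '[[0,0,0.04,0,0],[0,0,0.04,0,0],[0,0,0.04,0,0],[0,0,0.04,0,0],[0,0,0.04,0,0]]' |grep tcp
python3 -c "
from h import *
rel([0.05,.8,.36])"
```

```text
tcp_pos: [0.0248, 0.5372, 0.3843]
tcp_pos: [0.0411, 0.6971, 0.3693]
tcp [0.0411 0.6971 0.3693] d_tool [0.0057 0.0358 0.0081] y az 80.2
z [-0.073 -0.035 -0.997] y [ 0.169  0.984 -0.047] q [1.368 0.799 1.259 2.081 0.064 1.538] F [ 0.2 -0.5 -1.6] gap 0.0427 t 21.9
tcp_pos: [0.0658, 0.8039, 0.3045]
tcp [0.0658 0.8039 0.3045] d_tool [ 0.0188 -0.0022 -0.0546] y az 79.8
z [-0.057  0.093 -0.994] y [0.177 0.981 0.081] q [1.36  0.89  1.263 1.865 0.075 1.539] F [-0.  -0.5 -0.3] gap 0.0427 t 22.3167
```

```bash

python3 -m jog '[[0,0,0.036,-0.02,0],[0,0,0.036,-0.02,0],[0,0,0.036,-0.02,0],[0,0,0.036,-0.02,0],[0,0,0.036,-0.02,0]]' |grep tcp
python3 -c "
from h import *
rel([0.05,.8,.36])"
python3 -m jog '[[0,0,0.037,-0.018,0],[0,0,0.037,-0.018,0],[0,0,0.037,-0.018,0],[0,0,0.037,-0.018,0],[0,0,0.037,-0.018,0]]' |grep tcp
python3 -c "
from h import *
rel([0.05,.8,.36])"
```

```text
tcp_pos: [0.088, 0.8507, 0.3495]
tcp [0.088  0.8507 0.3495] d_tool [ 0.0295 -0.0528 -0.0216] y az 79.0
z [-0.034  0.25  -0.968] y [0.184 0.953 0.24 ] q [1.34  0.847 1.265 1.75  0.09  1.533] F [ 0.1 -0.4 -0.2] gap 0.0426 t 22.7333
tcp_pos: [0.1081, 0.8919, 0.4015]
tcp [0.1081 0.8919 0.4015] d_tool [ 0.0381 -0.1099  0.0024] y az 78.2
z [-0.01   0.395 -0.919] y [0.188 0.903 0.386] q [1.323 0.805 1.264 1.637 0.106 1.532] F [ 0.1 -0.4  0.1] gap 0.0427 t 23.15
```

```bash

python3 -m jog '[[0,-0.003,0.04,-0.009,0],[0,-0.003,0.04,-0.009,0],[0,-0.003,0.04,-0.009,0],[0,-0.003,0.04,-0.009,0],[0,-0.003,0.04,-0.009,0]]' |grep tcp
python3 -m jog '[[0,-0.003,0.041,-0.003,0],[0,-0.003,0.041,-0.003,0],[0,-0.003,0.041,-0.003,0],[0,-0.003,0.041,-0.003,0],[0,-0.003,0.041,-0.003,0]]' |grep tcp
python3 -c "
from h import *
rel([0.05,.8,.36])"
python3 -m jog '[[0,-0.003,0.041,0.003,0],[0,-0.003,0.041,0.003,0],[0,-0.003,0.041,0.003,0],[0,-0.003,0.041,0.003,0],[0,-0.003,0.041,0.003,0]]' |grep tcp
python3 -c "
from h import *
rel([0.05,.8,.36])"
```

```text
tcp_pos: [0.1419, 0.9449, 0.4423]
tcp_pos: [0.1731, 0.9982, 0.4867]
tcp [0.1731 0.9982 0.4867] d_tool [ 0.0768 -0.2508 -0.0412] y az 76.1
z [ 0.048  0.658 -0.751] y [0.182 0.734 0.655] q [1.274 0.793 1.264 1.333 0.147 1.53 ] F [-0.   1.1 -1.1] gap 0.0428 t 23.9833
tcp_pos: [0.2019, 1.0489, 0.5341]
tcp [0.2019 1.0489 0.5341] d_tool [ 0.0925 -0.3136 -0.0917] y az 74.5
z [ 0.078  0.767 -0.637] y [0.172 0.619 0.766] q [1.257 0.799 1.263 1.166 0.164 1.543] F [ 0.6 -0.3  0.3] gap 0.0424 t 24.4
```

```bash

python3 -m jog '[[0,-0.004,0.039,0.01,0],[0,-0.004,0.039,0.01,0],[0,-0.004,0.039,0.01,0],[0,-0.004,0.039,0.01,0],[0,-0.004,0.039,0.01,0]]' |grep tcp
python3 -m jog '[[0,-0.004,0.037,0.016,0],[0,-0.004,0.037,0.016,0],[0,-0.004,0.037,0.016,0],[0,-0.004,0.037,0.016,0],[0,-0.004,0.037,0.016,0]]' |grep tcp
python3 -c "
from h import *
rel([0.05,.8,.36])"
python3 -m jog '[[0,-0.004,0.035,0.02,0],[0,-0.004,0.035,0.02,0],[0,-0.004,0.035,0.02,0]]' |grep tcp
python3 -c "
from h import *
rel([0.05,.8,.36])"
```

```text
tcp_pos: [0.2331, 1.0963, 0.5774]
tcp_pos: [0.2612, 1.1372, 0.6196]
tcp [0.2612 1.1372 0.6196] d_tool [ 0.1278 -0.3903 -0.2388] y az 68.7
z [ 0.13   0.917 -0.377] y [0.14  0.359 0.923] q [1.225 0.846 1.263 0.811 0.19  1.581] F [ 0.3  0.9 -0.2] gap 0.043 t 25.2333
tcp_pos: [0.2764, 1.1568, 0.6455]
tcp [0.2764 1.1568 0.6455] d_tool [ 0.1369 -0.3998 -0.2854] y az 65.2
z [ 0.143  0.945 -0.295] y [0.128 0.277 0.952] q [1.217 0.863 1.263 0.706 0.194 1.595] F [-0.  -0.8  0.3] gap 0.0427 t 25.4833
```

```bash

python3 -m jog '[[0,-0.003,0.034,0.02,0],[0,-0.003,0.034,0.02,0],[0,-0.003,0.034,0.02,0],[0,-0.003,0.034,0.02,0],[0,-0.003,0.034,0.02,0]]' |grep tcp
python3 -c "
from h import *
rel([0.05,.8,.36])"
```

```text
tcp_pos: [0.2936, 1.171, 0.7]
tcp [0.2936 1.171  0.7   ] d_tool [ 0.1463 -0.4158 -0.344 ] y az 54.1
z [ 0.161  0.973 -0.165] y [0.108 0.149 0.983] q [1.207 0.869 1.263 0.563 0.197 1.619] F [-0.7 -0.  -0.9] gap 0.043 t 25.9
```

```bash

python3 -m jog '[[0,0,0.034,0.02,0],[0,0,0.034,0.02,0],[0,0,0,0,-4.8],[0,-0.0239,-0.0138,-0.0296,0],[0,-0.0239,-0.0138,-0.0296,0]]' |grep tcp
python3 -m jog '[[0,-0.0239,-0.0138,-0.0296,0],[0,-0.0239,-0.0138,-0.0296,0],[0,-0.0239,-0.0138,-0.0296,0],[0,-0.0239,-0.0138,-0.0296,0],[0,-0.0239,-0.0138,-0.0296,0]]' |grep tcp
python3 -m jog '[[0,-0.0239,-0.0138,-0.0296,0],[0,-0.0239,-0.0138,-0.0296,0],[0,-0.0239,-0.0138,-0.0296,0],[0,-0.0239,-0.0138,-0.0296,0],[0,-0.0239,-0.0138,-0.0296,0]]' |grep tcp
python3 -c "
from h import *
rel([0.6,.29,.5])"
```

```text
tcp_pos: [0.3162, 1.1355, 0.7129]
tcp_pos: [0.4092, 0.9593, 0.6676]
tcp_pos: [0.5013, 0.7868, 0.6167]
tcp [0.5013 0.7868 0.6167] d_tool [-0.1798 -0.1711 -0.4566] y az 82.4
z [ 0.166  0.979 -0.115] y [0.015 0.114 0.993] q [ 0.692  0.198 -0.1   -0.146  0.705  1.468] F [ 1.1 -0.5  0.4] gap 0.0427 t 27.15
```

```bash

python3 -m jog '[[0,-0.0128,-0.0122,-0.0326,0],[0,-0.0128,-0.0122,-0.0326,0],[0,-0.0128,-0.0122,-0.0326,0],[0,-0.0128,-0.0122,-0.0326,0],[0,-0.0128,-0.0122,-0.0326,0]]' |grep tcp
python3 -m jog '[[0,-0.0128,-0.0122,-0.0326,0],[0,-0.0128,-0.0122,-0.0326,0],[0,-0.0128,-0.0122,-0.0326,0],[0,-0.0128,-0.0122,-0.0326,0],[0,-0.0128,-0.0122,-0.0326,0]]' |grep tcp
python3 -c "
from h import *
rel([0.53,-.05,.45])"
```

```text
tcp_pos: [0.5358, 0.6097, 0.5751]
tcp_pos: [0.5707, 0.4325, 0.5337]
tcp [0.5707 0.4325 0.5337] d_tool [-0.0401 -0.1393 -0.4695] y az 83.1
z [ 0.167  0.979 -0.116] y [0.014 0.115 0.993] q [ 0.078  0.007 -0.424  0.014  1.298  1.134] F [ 1.1 -0.  -1. ] gap 0.0422 t 27.9833
```

```bash

for k in 1 2; do python3 -m jog '[[0,-0.0017,-0.0058,-0.0196,0],[0,-0.0017,-0.0058,-0.0196,0],[0,-0.0017,-0.0058,-0.0196,0],[0,-0.0017,-0.0058,-0.0196,0],[0,-0.0017,-0.0058,-0.0196,0]]' |grep tcp; done
python3 -c "
from h import *
rel([0.53,-.05,.45])"
python3 -m jog '[[0,-0.0017,-0.0058,-0.0196,0],[0,-0.0017,-0.0058,-0.0196,0],[0,-0.0017,-0.0058,-0.0196,0],[0,-0.0017,-0.0058,-0.0196,0],[0,-0.0017,-0.0058,-0.0196,0]]' |grep tcp
python3 -c "
from h import *
rel([0.53,-.05,.45])"
```

```text
tcp_pos: [0.5636, 0.3411, 0.517]
tcp_pos: [0.5603, 0.2834, 0.4989]
tcp [0.5603 0.2834 0.4989] d_tool [-0.025  -0.0912 -0.3248] y az 83.6
z [ 0.165  0.978 -0.127] y [0.014 0.127 0.992] q [-0.213  0.274 -0.008  1.63   1.435 -0.351] F [ 0.7 -0.  -0.3] gap 0.0426 t 28.8167
tcp_pos: [0.5527, 0.1893, 0.4813]
tcp [0.5527 0.1893 0.4813] d_tool [-0.0173 -0.0619 -0.2337] y az 82.2
z [ 0.165  0.978 -0.128] y [0.017 0.127 0.992] q [-0.395  0.461  0.068  2.228  1.31  -1.069] F [ 0.9 -0.1 -0.3] gap 0.0429 t 29.2333
```

```bash

for k in 1 2; do python3 -m jog '[[0,-0.0014,-0.0139,-0.0196,0],[0,-0.0014,-0.0139,-0.0196,0],[0,-0.0014,-0.0139,-0.0196,0],[0,-0.0014,-0.0139,-0.0196,0],[0,-0.0014,-0.0139,-0.0196,0]]' |grep tcp; done
python3 -c "
from h import *
rel([0.52,-.15,.3])"
python3 -m jog '[[0,-0.0014,-0.0139,-0.0196,0],[0,-0.0014,-0.0139,-0.0196,0],[0,-0.0014,-0.0139,-0.0196,0],[0,-0.0014,-0.0139,-0.0196,0],[0,-0.0014,-0.0139,-0.0196,0]]' |grep tcp
python3 -c "
from h import *
rel([0.52,-.15,.2])"
```

```text
tcp_pos: [0.5418, 0.0834, 0.4245]
tcp_pos: [0.5312, -0.0226, 0.368]
tcp [ 0.5312 -0.0226  0.368 ] d_tool [-0.0098 -0.0842 -0.1175] y az 82.8
z [ 0.166  0.977 -0.131] y [0.016 0.13  0.991] q [-0.747  0.721  0.135  2.319  0.979 -1.379] F [1.3 0.4 0.3] gap 0.0428 t 30.0667
tcp_pos: [0.5178, -0.125, 0.3075]
tcp [ 0.5178 -0.125   0.3075] d_tool [-0.0058 -0.1098 -0.0094] y az 82.6
z [ 0.17   0.976 -0.136] y [0.018 0.135 0.991] q [-0.88   0.877  0.28   2.335  0.852 -1.419] F [ 0.9 -0.3 -0.2] gap 0.0426 t 30.4833
```

The tool is now nearly horizontal (azimuth 80.2°, 7.8° nose-down), on the right branch. I'll descend to a standoff in front of the overhanging edge.

```bash

python3 -m jog '[[0,-0.0006,-0.0255,0.0045,0],[0,-0.0006,-0.0255,0.0045,0],[0,-0.0006,-0.0255,0.0045,0],[0,-0.0006,-0.0255,0.0045,0]]' 30|grep tcp
python3 -m jog '[[0,-0.0006,-0.0255,0.0045,0],[0,-0.0006,-0.0255,0.0045,0],[0,-0.0006,-0.022,0.0045,0],[0,0,-0.01,0,0],[0,0,0,0,0]]' |egrep 'tcp|wrist'
python3 -c "
from h import *
rel([0.538,-.038,.089])"
```

```text
tcp_pos: [0.5215, -0.1207, 0.2034]
tcp_pos: [0.5234, -0.1181, 0.1188]
wrist_force: [0.4, -0.8, 0.8]
tcp [ 0.5234 -0.1181  0.1188] d_tool [-0.0007 -0.0187  0.0847] y az 81.1
z [ 0.169  0.977 -0.133] y [0.021 0.132 0.991] q [-0.866  1.101  0.229  2.062  0.865 -1.414] F [ 0.4 -0.8  0.8] gap 0.0427 t 31.2333
```

```bash

python3 -m jog '[[0,0,-0.009,0,0],[0,0,-0.0097,0,0],[0,0,0,0.02,0],[0,0,0,0.02,0],[0,0,0,0,0]]' 30|egrep 'tcp|wrist'
python3 -m jog '[[0,0,0,0.015,0],[0,0,0,0.015,0],[0,0,0,0.0145,0],[0,0,0,0,0]]' |egrep 'tcp|wrist'
python3 -m jog '[[1,0,0,0,0],[1,0,0,0,0],[1,0,0,0,0],[1,0,0,0,0],[1,0,0,0,0]]' 30
python3 -c "
from h import *
rel([0.538,-.038,.089])"
```

```text
tcp_pos: [0.5299, -0.0794, 0.0969]
wrist_force: [0.8, -0.4, -0.6]
tcp_pos: [0.5374, -0.0363, 0.0912]
wrist_force: [-0.4, 0.2, 0.0]
clock: 32.4
tcp_pos: [0.5377, -0.039, 0.0913]
orientation: [0.058, 0.064, 0.75, 0.656]
wrist_force: [0.2, -1.8, 2.2]
finger_gap: 0.0115
grip_force: 29.6
tcp [ 0.5377 -0.039   0.0913] d_tool [-0.0001 -0.0022  0.0014] y az 81.2
z [ 0.171  0.976 -0.134] y [0.02  0.132 0.991] q [-0.761  1.077  0.086  1.913  0.97  -1.376] F [ 0.2 -1.8  2.2] gap 0.0115 t 32.4
```

Gripped on the 10 mm plate (gap 11.5 mm). I'll firm up the grip, lift, and turn it over.

```bash

python3 -m jog '[[1,0,0,0,0],[1,0,0,0,0],[1,0,0.01,-0.001,0],[1,0,0.015,-0.003,0],[1,0,0.02,-0.006,0]]' 100|egrep 'tcp|wrist|gap|grip'
python3 -m jog '[[1,0,0.02,-0.01,0],[1,0,0.02,-0.01,0],[1,0,0.02,-0.012,0],[1,0,0.02,-0.012,0],[1,0,0.02,-0.012,0]]' |egrep 'tcp|wrist|gap|grip'
python3 -c "
from h import *
rel([0.525,-.11,.24])"
```

```text
tcp_pos: [0.5362, -0.0419, 0.1363]
wrist_force: [0.7, -0.4, -2.3]
finger_gap: 0.0076
grip_force: 97.8
tcp_pos: [0.5289, -0.0841, 0.2445]
wrist_force: [1.2, -0.3, -3.0]
finger_gap: 0.0073
grip_force: 97.7
tcp [ 0.5289 -0.0841  0.2445] d_tool [-0.0006 -0.008  -0.0253] y az 82.2
z [ 0.169  0.976 -0.135] y [0.018 0.134 0.991] q [-0.823  0.908  0.172  2.184  0.907 -1.4  ] F [ 1.2 -0.3 -3. ] gap 0.0073 t 33.2333
```

```bash

python3 -m jog '[[1,0,0.01,-0.015,3],[1,0,0,-0.01,5],[1,0,0,0,7],[1,0,0,0,7],[1,0,0,0,7]]' >/dev/null
for k in 1 2 3 4; do python3 -m jog '[[1,0,0,0,7],[1,0,0,0,7],[1,0,0,0,7],[1,0,0,0,7],[1,0,0,0,7]]' |grep gap; done
python3 -m jog '[[1,0,0,0,6],[1,0,0,0,4],[1,0,0,0,1],[1,0,0,0,0],[1,0,0,0,0]]' |egrep 'gap|wrist'
python3 -c "
from h import *
rel([0.525,-.11,.24])
t=env.read_camera('top'); s=env.read_camera('scene')
import pickle; pickle.dump((s,t),open('c2.pkl','wb'))
"
```

```text
finger_gap: 0.0076
finger_gap: 0.0075
finger_gap: 0.0079
finger_gap: 0.0076
wrist_force: [0.6, -0.7, -2.6]
finger_gap: 0.0077
tcp [ 0.5251 -0.1068  0.2567] d_tool [ 0.0004  0.017  -0.0009] y az -97.5
z [ 0.169  0.976 -0.134] y [-0.018 -0.133 -0.991] q [-0.852  0.917  0.222  2.234  0.879  1.73 ] F [ 0.6 -0.7 -2.6] gap 0.0077 t 35.7333
```

Turned over, grip steady at 7.7 mm. Now lowering it back over the same spot, still overhanging so the lower finger clears.

```bash

python3 -m jog '[[1,0,0.014,0.0106,0],[1,0,0.014,0.0106,0],[1,0,0.014,0.0106,0],[1,0,0.014,0.0106,0],[1,0,0.014,0.0106,0]]' >/dev/null
python3 -m jog '[[1,0,0.014,0.0106,0],[1,0,0.014,0.0106,0],[1,0,0.012,0.0106,0],[1,0,0,0,0],[1,0,0,0,0]]' |egrep 'gap|wrist|tcp'
python3 -c "
from h import *
rel([0.538,-.039,.107])"
python3 -m jog '[[1,0,0.004,0,0],[1,0,0,0,0]]' 40|egrep 'gap|wrist|tcp'
for k in 1 2 3; do python3 -m jog '[[1,0,0.002,0,0],[1,0,0.002,0,0],[1,0,0,0,0]]' 20|egrep 'gap|wrist|tcp'; done
```

```text
tcp_pos: [0.5371, -0.038, 0.1364]
wrist_force: [-0.3, 0.1, -2.0]
finger_gap: 0.0076
tcp [ 0.5371 -0.038   0.1364] d_tool [0.001  0.0292 0.003 ] y az -98.9
z [ 0.168  0.977 -0.133] y [-0.021 -0.131 -0.991] q [-0.759  1.012  0.076  1.969  0.969  1.765] F [-0.3  0.1 -2. ] gap 0.0076 t 36.6667
tcp_pos: [0.5374, -0.0397, 0.1326]
wrist_force: [-1.2, -1.1, -3.1]
finger_gap: 0.0082
tcp_pos: [0.5374, -0.0401, 0.129]
wrist_force: [-0.6, -2.1, 1.2]
finger_gap: 0.0078
tcp_pos: [0.5373, -0.0404, 0.1253]
wrist_force: [-0.8, -4.1, 6.2]
finger_gap: 0.0081
tcp_pos: [0.5372, -0.0412, 0.1223]
wrist_force: [-1.5, -7.7, 11.4]
finger_gap: 0.0076
```

```bash

python3 -m jog '[[0.8,0,0,0,0],[0.7,0,0,0,0],[0.62,0,0,0,0],[0.62,0,0,0,0]]' 20|egrep 'gap|wrist|tcp'
for k in 1 2 3; do python3 -m jog '[[0.62,0,0.003,0,0],[0.62,0,0.003,0,0],[0.62,0,0,0,0]]' 20|egrep 'gap|wrist|tcp'; done
```

```text
tcp_pos: [0.5369, -0.0404, 0.1201]
wrist_force: [0.5, -1.5, -1.7]
finger_gap: 0.0162
tcp_pos: [0.5368, -0.0411, 0.1137]
wrist_force: [0.2, -0.5, -1.3]
finger_gap: 0.0163
tcp_pos: [0.5367, -0.0419, 0.1081]
wrist_force: [-0.0, 0.5, 0.5]
finger_gap: 0.0161
tcp_pos: [0.5367, -0.043, 0.1025]
wrist_force: [0.5, -1.6, 1.8]
finger_gap: 0.0162
```

```bash

python3 -m jog '[[0.4,0,-0.003,0,0],[0.1,0,-0.002,0,0],[0,0,0,0,0],[0,0,0,0,0]]' 20|egrep 'gap|wrist|tcp'
python3 -m jog '[[0,0,0,-0.015,0],[0,0,0,-0.02,0],[0,0,0,-0.025,0],[0,0,0,-0.03,0],[0,0,0,0,0]]' 20|egrep 'gap|wrist|tcp'
python3 - <<'E'
from h import *
rel([0.538,-.039,.107])
t=env.read_camera("top"); s=env.read_camera("scene"); import pickle; pickle.dump((s,t),open("c3.pkl","wb"))
a=cv2.resize(t["img"][100:240,180:285],None,fx=4,fy=4,interpolation=2); b=cv2.resize(s["img"][185:280,175:305],None,fx=2.9,fy=2.9,interpolation=2)
im=np.zeros((560,800,3),np.uint8); im[:560,:420]=a; im[:b.shape[0],422:422+b.shape[1]]=b[:,:378]
w=env.read_camera("wrist")["img"]; im[280:560,424:797]=cv2.resize(w,(373,280))
cv2.imwrite("pics/crop3.png",im[:,:,::-1])
E
```

```text
tcp_pos: [0.5368, -0.0422, 0.1079]
wrist_force: [-0.4, 0.2, -0.2]
finger_gap: 0.0428
tcp_pos: [0.5212, -0.1355, 0.1202]
wrist_force: [-0.5, 0.2, 0.2]
finger_gap: 0.043
tcp [ 0.5212 -0.1355  0.1202] d_tool [-0.0005 -0.0002  0.0988] y az -98.0
z [ 0.175  0.975 -0.136] y [-0.019 -0.134 -0.991] q [-0.888  1.112  0.262  2.086  0.849  1.722] F [-0.5  0.2  0.2] gap 0.043 t 39.4167
```

View pics/crop3.png

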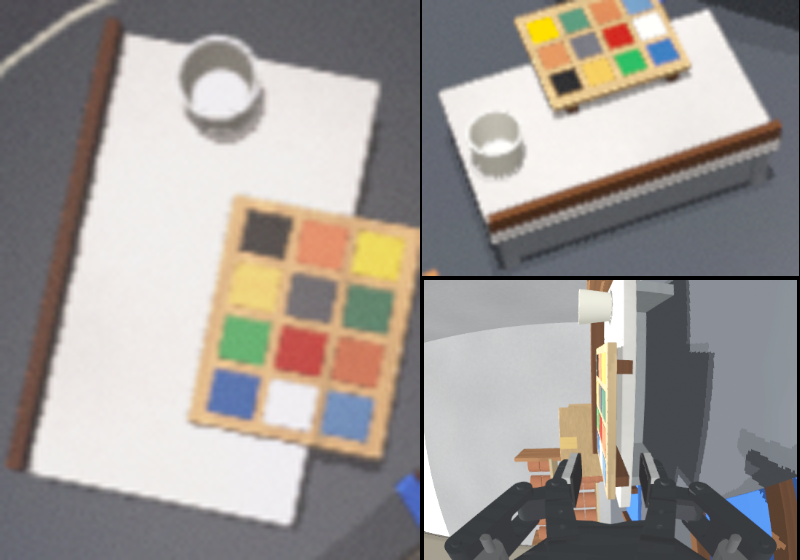

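The view shows the board tiles up on its feet. Its rear corners are at (236,196) and (190,420), square with the fence to about 0.3°, and the white pot is untouched. Next I'll roll the jaws level for a two-point push and drive it home.

```bash

for k in 1 2; do python3 -m jog '[[0,0,0,0,-7],[0,0,0,0,-7],[0,0,0,0,-7],[0,0,0,0,-7],[0,0,0,0,-7]]' 40 >/dev/null; done
python3 -m jog '[[0,0,0,0,-7],[0,0,0,0,-7],[0,0,0,0,-6],[0,-0.013,0,0.0018,0],[0,0,0,0,0]]' |egrep 'wrist|tcp'
python3 -c "
from h import *
rel([0.5525,.052,.107])"
python3 -m jog '[[0,0.0027,0,0.0198,0],[0,0.0027,0,0.0198,0],[0,0.0027,0,0.0198,0],[0,0,0,0,0]]' |egrep 'wrist|tcp'
python3 -c "
from h import *
rel([0.5525,.052,.107])"
```

```text
tcp_pos: [0.5212, -0.1288, 0.1045]
wrist_force: [-0.4, -0.3, -0.4]
tcp [ 0.5212 -0.1288  0.1045] d_tool [0.0269 0.0002 0.1815] y az -9.8
z [ 0.168  0.977 -0.133] y [ 0.986 -0.17  -0.001] q [-0.879  1.131  0.256  2.064  0.851  0.155] F [-0.4 -0.3 -0.4] gap 0.043 t 40.8167
tcp_pos: [0.5313, -0.0672, 0.1064]
wrist_force: [-0.5, -0.3, 0.0]
tcp [ 0.5313 -0.0672  0.1064] d_tool [0.0166 0.001  0.12  ] y az -9.6
z [ 0.165  0.977 -0.132] y [ 0.986 -0.167 -0.002] q [-0.8    1.078  0.133  1.975  0.926  0.181] F [-0.5 -0.3  0. ] gap 0.0425 t 41.15
```

```bash

python3 -m jog '[[0,0.0017,0,0.0119,0],[0,0.0017,0,0.0119,0],[0,0.0017,0,0.0119,0],[0,0.0017,0,0.0119,0],[0,0.0017,0,0.0119,0]]' |egrep 'wrist|tcp'
python3 -m jog '[[0,0.0016,0,0.0119,0],[0,0.0016,0,0.0119,0],[0,0.0016,0,0.0119,0],[0,0,0,0,0]]' |egrep 'wrist|tcp'
python3 -c "
from h import *
rel([0.5525,.052,.107])"
```

```text
tcp_pos: [0.5422, -0.0107, 0.107]
wrist_force: [0.5, -0.5, -0.6]
tcp_pos: [0.5478, 0.0265, 0.1074]
wrist_force: [0.1, -1.1, -0.1]
tcp [0.5478 0.0265 0.1074] d_tool [0.0031 0.0003 0.0258] y az -9.7
z [ 0.167  0.977 -0.133] y [ 0.986 -0.168  0.002] q [-0.662  1.01  -0.012  1.842  1.061  0.241] F [ 0.1 -1.1 -0.1] gap 0.0426 t 41.9
```

```bash

python3 -m jog '[[0,0.0013,0,0.0099,0],[0,0.0007,0,0.005,0],[0,0,0,0,0]]' |egrep 'wrist|tcp'
for k in 1 2 3; do python3 -m jog '[[0,0.0006,0,0.004,0],[0,0,0,0,0]]' |egrep 'wrist|tcp'; done
```

```text
tcp_pos: [0.5507, 0.0395, 0.1072]
wrist_force: [0.2, -0.3, 0.8]
tcp_pos: [0.5515, 0.0428, 0.1072]
wrist_force: [0.8, -0.8, 0.7]
tcp_pos: [0.5523, 0.0467, 0.1071]
wrist_force: [-0.3, -0.3, 0.4]
tcp_pos: [0.553, 0.0507, 0.1072]
wrist_force: [0.5, -1.5, -0.3]
```

```bash
cat > prof.py <<'E'
from h import *
import pickle
xs=np.array([.1604,.987,0]); ys=np.array([-.987,.1604,0]); m=np.array([.5693,-.0296,0])
def prof(t,off,z=.116):
    T=np.array(t["T"]); out=[]
    for s in range(40,225,3):
        p=m+xs*s/1000+ys*off; p[2]=z; d=T[:3,:3].T@(p-T[:3,3]); u=t["cx"]+f(t)*d[0]/-d[2]; v=t["cy"]-f(t)*d[1]/-d[2]
        c=cv2.getRectSubPix(t["img"],(1,1),(float(u),float(v)))[0,0]; k=c.astype(int); out.append((s,"W" if k.min()>150 else "w" if (k[0]-k[2]>35 and k[0]>150) else "D" if k.max()<110 else "o"))
    print(off,"".join(k for _,k in out))
t=env.read_camera("top")
print("s from 40 step 3; board centre off",(np.array([.531,-.0787,0])-m)@ys)
for off in(-.045,-.02,.0,.038-.01,.06,.08,.1): prof(t,off)
rel([.5525,.052,.107])
E
python3 prof.py
```

```text
s from 40 step 3; board centre off 0.02992646
-0.045 WWWWWWwwwwwwwwwwwwwwwwwwwwwwwwwwwwwwwwwwoDDDDDDDDDDowwwwoDDDDD
-0.02 WWWWWWwwwwwwwwwwwwwwwwwwwwwwwwwwwwwwwwwwwwwwwwwwwwwwwwwwoDDooD
0.0 WWWWWWwwwwwoooooooooooowwwooooooooooowwwwwwwwwwwwwwwwwwwoooDDD
0.027999999999999997 WWWWWWWwwwwwwwwwwwwwwwwwwwwwwwwwwwwwwwwwwwwwwwwwwwwwwwwwwoDDDD
0.06 DDDooWwwwwwwwwwwwwwwwwwwwwwwwwwwwwwwwwwwwooooooooooowwwwwoDDDD
0.08 WWWWWWWwwwWWoooooooooooowWWWWWWWWWWWWWWwooooooooooooowwwwoDDDD
0.1 WWWWWWwwwwwooooooooooooowWWWWWWWWWWWWWWwooooooooooooWwwwwoDDDD
tcp [0.5529 0.0507 0.1073] d_tool [-0.0001 -0.0006  0.0013] y az -9.8
z [ 0.17   0.976 -0.134] y [ 0.985 -0.171  0.003] q [-0.623  0.995 -0.042  1.804  1.101  0.266] F [-0.1  0.7 -0.1] gap 0.0429 t 42.7
```

```bash

for k in 1 2 3 4; do python3 -m jog '[[0,0.0003,0,0.002,0],[0,0,0,0,0]]' |egrep 'wrist|tcp'; done
```

```text
tcp_pos: [0.5536, 0.0512, 0.1072]
wrist_force: [-1.3, -11.1, -0.2]
tcp_pos: [0.5537, 0.0515, 0.1072]
wrist_force: [-8.0, -23.0, 1.4]
tcp_pos: [0.5539, 0.0517, 0.1071]
wrist_force: [-14.2, -36.4, 1.4]
tcp_pos: [0.554, 0.0518, 0.1071]
wrist_force: [-20.1, -50.9, 3.1]
```

Firm contact, so the board is against the fence. Back off and check.

```bash

python3 -m jog '[[0,-0.0008,0,-0.006,0],[0,-0.0027,0,-0.02,0],[0,-0.004,0,-0.03,0],[0,-0.004,0,-0.03,0],[0,-0.004,0,-0.03,0]]' |egrep 'wrist|tcp'
python3 -m jog '[[0,0,0,-0.03,0],[0,0,0,-0.03,0],[0,0,0,0,0],[0,0,0,0,0],[0,0,0,0,0]]' |egrep 'wrist|tcp'
python3 prof.py
python3 - <<'E'
from h import *
import pickle
c0=pickle.load(open("c0.pkl","rb"))["top"]["img"].astype(int); c=env.read_camera("top")["img"].astype(int)
d=(abs(c-c0).max(2)>40).astype(np.uint8); n,l,s,_=cv2.connectedComponentsWithStats(d)
print([tuple(x) for x in s[1:] if x[4]>25])
E
```

```text
tcp_pos: [0.5337, -0.0576, 0.1077]
wrist_force: [1.1, -0.3, -0.9]
tcp_pos: [0.524, -0.1152, 0.1153]
wrist_force: [0.2, -0.9, 0.2]
s from 40 step 3; board centre off 0.02992646
-0.045 WWWWWWwwwwwwwwwwwwwwwwwwwwwwwwwwwwwwwwwwoDDDDDDDDDDowwwwoooDDD
-0.02 WWWWWWwwwwwwwwwwwwwwwwwwwwwwwwwwwwwwwwwwwwwwwwwwwwwwwwwwwooooD
0.0 WWWWWWwwwwwoooooooooooowwwooooooooooowwwwwwwwwwwwwwwwwwwwooDDD
0.027999999999999997 WWWWWWwwwwwwwwwwwwwwwwwwwwwwwwwwwwwwwwwwwwwwwwwwwwwwwwwwwoooDD
0.06 WWWWWWWwwwwwwwwwwwwwwwwwwwwwwwwwwwwwwwwwwooooooooooowwwwwooDDD
0.08 WWWWWWWwwwWWoooooooooooowWWWWWWWWWWWWWWwooooooooooooWwwwwoooDD
0.1 WWWWWWwwwwwooooooooooooowWWWWWWWWWWWWWWwooooooooooooWwwwwoDDDD
tcp [ 0.524  -0.1145  0.1154] d_tool [ 0.0142 -0.0002  0.1686] y az -9.8
z [ 0.169  0.977 -0.133] y [ 0.985 -0.17   0.002] q [-0.862  1.103  0.222  2.053  0.869  0.158] F [ 0.5 -0.   0.4] gap 0.0429 t 44.25
[(np.int32(190), np.int32(141), np.int32(74), np.int32(70), np.int32(3086)), (np.int32(354), np.int32(155), np.int32(112), np.int32(137), np.int32(8332)), (np.int32(228), np.int32(163), np.int32(15), np.int32(13), np.int32(148)), (np.int32(169), np.int32(171), np.int32(193), np.int32(213), np.int32(12295)), (np.int32(403), np.int32(170), np.int32(13), np.int32(11), np.int32(47)), (np.int32(316), np.int32(177), np.int32(14), np.int32(3), np.int32(28)), (np.int32(0), np.int32(303), np.int32(55), np.int32(39), np.int32(885)), (np.int32(246), np.int32(321), np.int32(40), np.int32(63), np.int32(1040))]
```

```bash

python3 -m jog '[[0,0.03,0,-0.012,0],[0,0.03,0,-0.012,0],[0,0.03,0,-0.012,0],[0,0.03,0,-0.012,0],[0,0.03,0,-0.012,0]]' |egrep 'wrist|tcp'
python3 - <<'E'
from h import *
import pickle
p=pickle.load(open("c0.pkl","rb")); 
for n in("top","scene"):
    c0=p[n]["img"]; c=env.read_camera(n)["img"]
    reg={"top":{"bowl":(378,146,40,38),"big":(378,198,40,38),"clay":(342,128,28,28),"white":(222,106,26,30),"planter":(82,196,54,36),"saucer":(84,152,46,44)},"scene":{"bowl":(150,132,34,28),"big":(188,114,34,36),"clay":(152,160,26,28),"white":(188,222,26,26)}}[n]
    for k,(x,y,w,h) in reg.items():
        r=cv2.matchTemplate(c[y-8:y+h+8,x-8:x+w+8],c0[y:y+h,x:x+w],cv2.TM_CCOEFF_NORMED); _,v,_,l=cv2.minMaxLoc(r); print(n,k,round(v,3),(l[0]-8,l[1]-8))
E
```

```text
tcp_pos: [0.5169, -0.1527, 0.2738]
wrist_force: [-0.2, 0.1, -0.3]
top bowl 0.971 (0, 0)
top big 0.157 (-8, 6)
top clay 0.996 (0, 0)
top white 0.998 (0, 0)
top planter 0.989 (0, 0)
top saucer 0.999 (0, 0)
scene bowl 0.93 (0, 0)
scene big 0.38 (2, 5)
scene clay 0.998 (0, 0)
scene white 1.0 (0, 0)
```

```bash

python3 -m jog '[[0,0.01,0.03,0.02,0],[0,0.01,0.03,0.02,0],[0,0.01,0.03,0.02,0],[0,0.01,0.03,0.02,0],[0,0.01,0.03,0.02,0]]' >/dev/null
python3 -m jog '[[0,0.01,0,0.035,0],[0,0.01,0,0.035,0],[0,0.01,0,0.035,0],[0,0,0,0,0],[0,0,0,0,0]]' |egrep 'wrist|tcp'
python3 - <<'E'
from h import *
import pickle
p=pickle.load(open("c0.pkl","rb")); 
for n,(x,y,w,h) in {"top":(378,198,40,38),"scene":(188,114,34,36)}.items():
    c0=p[n]["img"]; c=env.read_camera(n)["img"]; save({"img":c},"end_"+n)
    r=cv2.matchTemplate(c[y-8:y+h+8,x-8:x+w+8],c0[y:y+h,x:x+w],cv2.TM_CCOEFF_NORMED); _,v,_,l=cv2.minMaxLoc(r); print(n,round(v,3),(l[0]-8,l[1]-8))
    d=(abs(c.astype(int)-c0)[y:y+h,x:x+w].max(2)>30); print("changed px by row",d.sum(1).tolist())
print(env.get_state()["clock"])
E
```

```text
tcp_pos: [0.6874, 0.0548, 0.2999]
wrist_force: [0.2, -0.5, -1.2]
top 0.992 (0, 0)
changed px by row [0, 0, 0, 0, 0, 0, 0, 0, 0, 0, 0, 0, 0, 0, 0, 0, 0, 0, 0, 0, 0, 0, 0, 0, 0, 0, 0, 0, 0, 0, 0, 0, 0, 0, 0, 0, 0, 0]
scene 0.773 (0, 0)
changed px by row [5, 6, 5, 4, 2, 1, 1, 2, 3, 3, 5, 6, 9, 9, 8, 7, 4, 4, 5, 5, 5, 6, 6, 6, 8, 0, 3, 1, 2, 1, 2, 3, 6, 8, 9, 10]
45.75
```

The big pot hasn't moved either, and nothing is in contact. Handing in.

```bash
python3 -c "
from h import *
print(env.hand_in())"
```

```text
the job is handed in; nothing more can be done
None
```

The board was slid out and released at about 54 mm overhang, then gripped by its front edge, turned over and laid tiles up; it is now home and square against the fence. Camera checks showed none of the pots and dishes had moved, and I handed the job in at about 46 s on the clock. The arm held joint 3 at its limit for a few seconds (1.265 rad, stated limit 1.26) to tilt the tool level, and no error was raised.

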